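Take the spent wound cartridge off the water filter

ROBOT

A 7-joint arm with a two-finger parallel gripper is mounted at the origin on the work surface. World frame = base frame: x ahead of the robot, y to its left, z up, the work surface at z = 0. Lengths are in m, angles in rad, forces in N, time in s.
With the tool pointing down it reaches from about 0.4 to 0.85 m from the base axis. Payload 4.4 kg.
Tool frame: the origin (TCP) lies at the very end of the fingers, on their centre line; the grasp point (between the pads) lies 19 mm behind it; z points along the fingers, y is the line along which they close (so a half turn about z gives the same grasp; the last joint's range is limited). The gripper opens to 94 mm and grips with 3 to 60 N. Pads are 16 mm wide; open, the fingers measure 119 mm over their backs; the gripper's body (75 mm by 177 mm) begins 78 mm behind the grasp point.
Start: joints at [1.098, 0.628, 0.038, 1.517, -0.027, 0.996, -0.02], TCP at [0.257, -0.597, 0.205] pointing down, gripper open.
Joint ranges: [-3.06, 3.06], [-0.37, 2.12], [-1.25, 1.32], [0.18, 2.47], [-1.1, 4.24], [0.23, 1.98], [-2.94, 2.94]. Speed limits (rad/s): [2.57, 2.57, 3.14, 3.14, 3.14, 3.14, 3.14].

INTERFACE

Orientations are given as a unit quaternion [x, y, z, w].
In Python, from workcell import get_state, camera, job_done, find_in, pinpoint gives the robot as it stands.
- The arm moves only by the tool play_rows, never from a script. Its argument "deltas" is a list of rows, each an object with "slide": the shift along the tool's x, y, z in cm, a list of three; "delta_rot": the turn, a rotation vector about the tool's x, y, z in degrees, a list of three. In form: [{"slide": [tx, ty, tz], "delta_rot": [rx, ry, rz]}, ...]. A call has 1 to 12 rows; each row is the pose to reach, as a shift and turn from the pose commanded when the call began, along the tool's axes at that moment; what a row does not reach only later rows make up. A row lasts 1/8 s, in which the tool goes at most 62.5 mm and 10.7 degrees, less where a joint would pass 70% of its speed; a pose out of reach is approached as far as the arm can. A call with a gripper value outside its range is refused whole. "gripper" is the opening, from -1 (shut) to 1 (fully open), set as the call begins (left out, the last holds). The fingers move at their own pace and stop on an object; "force" is the grip in N (left out, the last holds). Time passes only in rows, so rows that repeat a pose let the fingers close. It gives the time, the measured TCP pose, the force, the opening and the grip force at its end, in the units of the state.
- get_state(): the state, without advancing time (a new reading comes with each control period).
- camera(name): name is "side" or "top" or "wrist"; returns a dict with "image" (384x512x3 uint8, blue, green, red), "mtx" (3x3 intrinsics, pixels), "pose" (4x4, takes a point from camera to world coordinates). Camera axes: x right, y up, looking along -z (the intrinsics and any distortion apply to the point x, -y, -z); pixel columns grow to the right and rows downward; lengths in m; the calibration is good to about 2 mm. A picture is of the moment at which its call begins. There is no depth.
- job_done(): hands the job in; it is judged then, once.
Trained networks look in a picture, given as the dict that the camera call returned (one of the last four; its "shot" number tells which), for a name from the list of things; names that differ only in an ending like _2 or _b are one class to them, and where a whole thing is asked for, a point or a joint stands for the part that bears it (a point fixed in the world has none). Each returns a list of dicts, best first, with "confidence" (0 to 1); they miss things now and then, are a little off and sometimes report something else, mostly with a low value. They report only what shows in the picture. A call takes as long as a camera call. They do not tell look-alikes from the thing itself.
- find_in(picture, thing): "location" ([x, y, z] in m, in world coordinates, good to about 4 mm: the middle of the surface that is visible of it).
- pinpoint(picture, thing): "location" ([x, y, z] in m, in world coordinates, good to about 4 mm: a listed point, or the origin of a listed thing).
The state is a dict: "time_s": time; "q": joint angles; "joint_velocities": joint speeds; "effort": joint torques, N m; "eef_pos": TCP position; "eef_rot": TCP orientation; "ft_force": force on the tool from outside, world axes, zero at the start; "torque": the same for the moment, N m; "width": opening from 0.0 (shut) to 1.0 (fully open); "gripper_force": force on a finger pad.
Only numpy, scipy, OpenCV 4.12 (cv2) and the standard library are available. Lean on these libraries where they do the work, as an engineer would, in place of code of your own. Each camera call takes 0.05 s, during which the arm holds its last target. There are 200 camera calls.

TASK

The string-wound cartridge standing on the water filter is spent: twist it anticlockwise on its standpipe, feeling for the point where the bayonet comes free without forcing it, slide it straight up off the pipe and set it down gently, upright, in the steel tray. Then press the filter's spring reset plunger fully down to its stop and let it spring back up. Leave the new cartridge and everything else on the shelf where it is.

Things in the scene. Friction and masses are not known exactly. Their poses are not given: they have to be found in the camera images.
- filter: Counter-top water filter fixed to the shelf: white plastic box 130 (x) x 210 (y) x 55 mm high, its clear bowl taken off. Origin under its centre, z up, front faces its own -x. On top, 45 mm to +y, the standpipe carrying the spent cartridge, inside a low grey threaded collar (99 mm across, 10 mm high); 65 mm to -y, the reset plunger.
- seat (a point): Point on the standpipe's axis on the filter's top face (55 mm above the shelf), where the cartridge's foot rests. Upright white pipe, 19 mm across, 90 mm high above this point, with two bayonet lugs, one on each side, 4.5 mm proud, 9.5 to 15.5 mm above this point. The pipe does not turn in use; which way its lugs point is hidden and differs each time.
- cartridge: The spent string-wound cartridge on the standpipe, an off-white ring-shaped roll: 62 mm across, 127 mm high, open bore 23 mm, 0.15 to 0.31 kg, firm. Origin at the centre of its foot, z up along its axis. It turns easily on the pipe; it must not be pulled or pushed against the filter with more than 40 N.
- cartridge_foot (a point): Centre of the cartridge's foot. An 8 mm end plate here has a 22 mm hole with two slots for the lugs. Locked, it lies under the lugs with 1.5 mm of vertical play. Turned anticlockwise (from above) by 20 to 77 degrees from the start (unknown, varies), slots and lugs line up, within about 8 degrees either side, and it lifts freely. No stop there: turned further it locks again.
- tray: Loose stainless tray, 200 (x) x 150 (y) x 22 mm high, 3 mm walls and floor, 0.7 kg. Origin under its centre, z up.
- tray_in (a point): Centre of the tray's inner floor, where a cartridge standing in the tray has its foot at height 0.
- plunger (a joint): Reset plunger: travel down in m, 0 up, 0.010 at its stop. The spring takes 2 N to start and 6 N at the stop, and returns it.
- plunger_top (a point): Centre of the top of the plunger's grey mushroom head, 25 mm across, 30 mm above the filter's top face when up (85 mm above the shelf).
- new_cartridge: The new cartridge, the same make, standing upright on the shelf itself: 62 mm across, 127 mm high. Origin at the centre of its foot. To be left alone.
- bowl: The filter's clear plastic bowl standing mouth up, 103 mm across, 148 mm high. Origin under its centre. To be left alone.
- canister: Stainless canister with screw lid, 98 mm across, 126 mm high. Origin under its centre. To be left alone.
- ramekin: Glass ramekin, 76 mm across, 42 mm high. Origin under its centre. To be left alone.
- clip: Yellow plastic spring clip lying on the shelf, 72 x 24 x 26 mm. Origin under its middle. To be left alone.
Not all that is in view belongs to the job. What is shaped like the cartridge but green or yellow is not meant.

How it is judged:
On the way, in this order (a step that is already met when the one before it is completed fails the run):
1. the spent cartridge is slid up clear of the standpipe, held in the gripper (z of cartridge in the frame of seat above 0.09 m and contact force between the fingers and cartridge above 0.5 N), for 0.1 s.
2. it is set down on the tray's floor, upright, while still held (z of cartridge in the frame of tray_in below 0.005 m and x of cartridge in the frame of tray_in between -0.07 and 0.07 m and y of cartridge in the frame of tray_in between -0.05 and 0.05 m and angle between cartridge's own z axis and vertical below 0.15 rad and contact force between the fingers and cartridge above 0.5 N), for 0.1 s.
3. the reset plunger is pressed down to its stop (value of joint plunger above 0.009 m), for 0.1 s.
At the end, for the whole second after the job is handed in: The spent cartridge stands upright (within 5 degrees), at rest, on the floor of the steel tray (foot within 4 mm of the floor, inside the walls); the reset plunger, having been pressed to within 1 mm of its 10 mm stop, is back up within 2 mm (z of cartridge in the frame of tray_in below 0.004 m and x of cartridge in the frame of tray_in between -0.07 and 0.07 m and y of cartridge in the frame of tray_in between -0.05 and 0.05 m and angle between cartridge's own z axis and vertical below 0.08 rad and linear speed of cartridge below 0.02 m/s and value of joint plunger below 0.002 m); the robot touches nothing.
It fails at once if the cartridge is forced against the filter (over 40 N) (contact force between cartridge and filter above 40 N).
It fails at once if a bystander is shifted by more than 20 mm (distance of any of new_cartridge, bowl, canister, ramekin, clip from where it was at the start of the episode above 0.02 m).
It also fails if it takes over 70 s, if anything falls off the work surface, if the arm or the gripper's body presses on something with over 40 N, if the wrist force passes 120 N, or if a joint passes its speed limit or range.

## Working session

There is one attempt and no reset: what is moved stays moved. The work goes in short steps, Python scripts to look and compute and a tool call to move; the robot and the scene stay as the last step left them, time stands still between calls to the robot, and variables do not carry over. Pictures are saved under pics/ and viewed, at most 10 in all, crops included, and the job is handed in when it is done.

Besides the shell and the picture viewer there is one more tool, called as a command line: name --argument value ..., lists and objects as JSON in quotes. play_rows: Moves the arm, as the interface text tells. Its arguments: {"type":"object","properties":{"deltas":{"type":"array"},"gripper":{"type":"number"},"force":{"type":"number"}},"required":["deltas"]}

```bash
mkdir -p pics
cat > h.py <<'E'
import numpy as np, cv2
from workcell import *
def proj(c,p):
    q=np.linalg.inv(c["pose"])@np.append(p,1); v=np.array([q[0],-q[1],-q[2]]); u=np.array(c["mtx"])@v; return u[:2]/u[2]
def ray(c,u):
    d=np.linalg.inv(c["mtx"])@np.array([u[0],u[1],1.]); P=np.array(c["pose"]); return P[:3,3],P[:3,:3]@np.array([d[0],-d[1],-d[2]])
def tri(obs):
    A=np.zeros((3,3));b=np.zeros(3)
    for c,u in obs:
        o,d=ray(c,u); d=d/np.linalg.norm(d); M=np.eye(3)-np.outer(d,d); A+=M;b+=M@o
    return np.linalg.solve(A,b)
E
python3 - <<'E'
from h import *
s=get_state(); print({k:np.round(v,3) for k,v in s.items()})
ims=[]
for n in ["side","top"]:
    c=camera(n); ims.append(c["image"]); print(n,c["shot"],np.round(c["pose"],3).tolist(),[k for k in c])
    for t in ["filter","seat","cartridge","cartridge_foot","tray","tray_in","plunger_top","new_cartridge","bowl","canister","ramekin","clip"]:
        print(t,[(np.round(r["location"],3).tolist(),round(r["confidence"],2),np.round(proj(c,r["location"])).astype(int).tolist()) for r in pinpoint(c,t)[:3]])
cv2.imwrite("pics/a.png",cv2.resize(np.vstack(ims),None,fx=.78,fy=.78)); [cv2.imwrite(f"pics/{n}.png",i) for n,i in zip("st",ims)]
E
```

```text
{'time_s': np.float64(0.0), 'q': array([ 1.098,  0.629,  0.038,  1.518, -0.027,  0.996, -0.02 ]), 'joint_velocities': array([-0.001,  0.001,  0.001,  0.002, -0.   ,  0.   , -0.   ]), 'effort': array([-1.0000e-03, -5.4972e+01,  1.1430e+00, -1.8663e+01, -5.2000e-02,
        2.4000e-02,  0.0000e+00]), 'eef_pos': array([ 0.257, -0.596,  0.205]), 'eef_rot': array([ 0.979,  0.202, -0.   , -0.001]), 'ft_force': array([ 0.266,  0.277, -0.181]), 'torque': array([-0.059,  0.032,  0.07 ]), 'gripper_force': np.float64(0.0), 'width': np.float64(0.996)}
side 1 [[-0.997, 0.039, -0.062, 0.506], [-0.073, -0.592, 0.802, 0.895], [-0.005, 0.805, 0.594, 0.742], [0.0, 0.0, 0.0, 1.0]] ['image', 'mtx', 'pose', 'shot']
filter [([0.515, 0.188, 0.002], 0.85, [277, 268])]
seat [([0.499, 0.233, 0.055], 0.86, [284, 267])]
cartridge [([0.499, 0.228, 0.055], 0.69, [284, 265]), ([0.357, 0.259, 0.0], 0.59, [346, 295])]
cartridge_foot [([0.356, 0.266, -0.003], 0.91, [347, 299]), ([0.342, 0.153, -0.002], 0.89, [348, 262]), ([0.501, 0.234, 0.055], 0.64, [283, 267])]
tray [([0.481, -0.202, 0.0], 0.73, [292, 178])]
tray_i
[... 712 characters left out ...]
 ([0.356, 0.263, 0.002], 0.56, [148, 274])]
cartridge_foot [([0.356, 0.264, -0.001], 0.95, [147, 274]), ([0.346, 0.153, 0.0], 0.95, [188, 278]), ([0.501, 0.227, 0.057], 0.67, [160, 218])]
tray [([0.481, -0.202, -0.003], 0.82, [320, 232])]
tray_in [([0.481, -0.201, -0.0], 0.98, [320, 232]), ([0.502, 0.234, 0.058], 0.28, [157, 218])]
plunger_top [([0.531, 0.124, 0.085], 0.56, [199, 206])]
new_cartridge [([0.716, -0.002, 0.002], 0.79, [250, 147]), ([0.481, -0.198, -0.004], 0.64, [319, 232])]
bowl [([0.769, 0.147, -0.001], 0.65, [199, 128])]
canister [([0.776, -0.162, 0.003], 0.85, [307, 128])]
ramekin [([0.361, 0.004, 0.002], 0.98, [244, 275])]
clip [([0.551, -0.004, -0.004], 0.67, [249, 205])]
```

View pics/a.png

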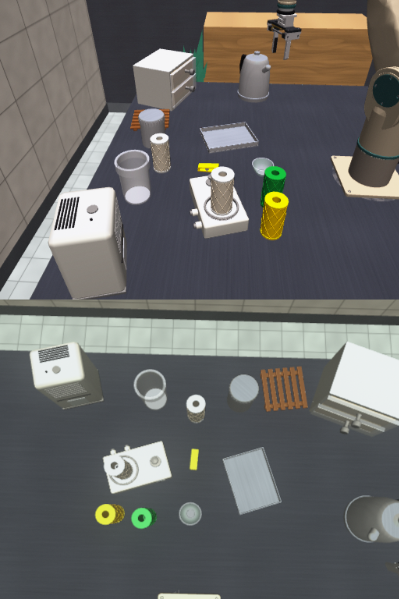

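The view shows, in full-resolution pixels:

- **Spent cartridge:** off-white roll on the filter, side about (284,240), top about (150,215).
- **Look-alikes:** the new cartridge on the shelf (side 205,195), a green roll (side 350,230) and a yellow roll (side 353,275).

I choose the off-white one on the filter and check it in one crop.

Run:
```python
from h import *
s=cv2.imread("pics/s.png");t=cv2.imread("pics/t.png")
a=cv2.resize(s[200:310,235:365],(390*1,330));b=cv2.resize(t[170:280,115:245],(390,330))
cv2.imwrite("pics/b.png",np.hstack([a,b]))
```

```text
(no output)
```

View pics/b.png

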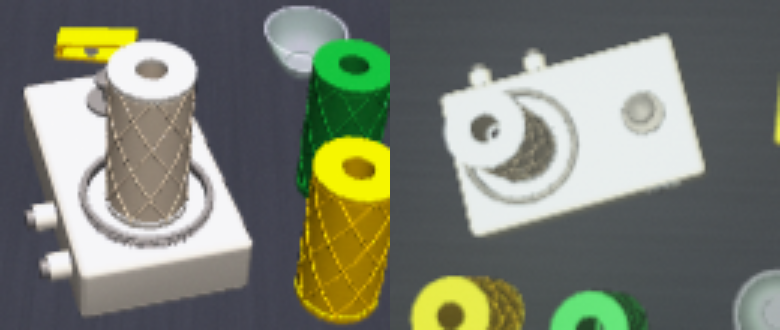

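Both crops confirm it: an off-white roll on the pipe inside the grey collar. Its top centre is at about side (285.7,223) and top (146.3,213). I'll triangulate that, the plunger and the kettle.

Run:
```python
from h import *
s=camera("side");t=camera("top");w=camera("wrist")
print("cart top",tri([(s,(285.2,222.7)),(t,(146.2,212.7))]))
print("plunger",tri([(s,(271,226)),(t,(199,206.7))]))
for n,u in (("s",(325,125)),("t",(470,285))):
    o,d=ray(s if n=="s" else t,u); print("kettle",n,o-d*o[2]/d[2])
for c in (s,t): print("tray",[np.round(r["location"],3).tolist() for r in find_in(c,"tray")[:2]],[np.round(r["location"],3).tolist() for r in find_in(c,"plunger_top")[:2]])
cv2.imwrite("pics/c.png",np.hstack([s["image"][0:200,250:450],t["image"][180:380,312:512]]))
```

```text
cart top [0.49951034 0.23145199 0.18257703]
plunger [0.53198264 0.12372607 0.07920472]
kettle s [ 0.35720572 -0.57649771  0.        ]
kettle t [ 0.34852295 -0.60585132  0.        ]
tray [[0.482, -0.21, 0.003]] []
tray [[0.483, -0.204, 0.004]] []
```

View pics/c.png

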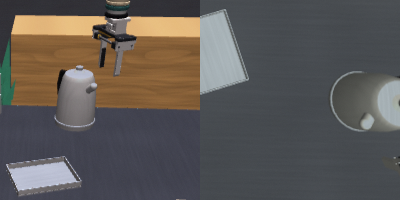

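Cartridge top is at (0.500,0.231,0.183), which fits 55+127 mm. The kettle in the crop stands right beside the gripper, so I go straight up first.

play_rows --deltas '[{"slide": [0,0,-5],"delta_rot": [0,0,0]},{"slide": [0,0,-10],"delta_rot": [0,0,0]},{"slide": [0,0,-15],"delta_rot": [0,0,0]},{"slide": [0,0,-18],"delta_rot": [0,0,0]}]' --gripper 1

```text
time_s: 2.15
eef_pos: [0.2574, -0.5976, 0.3886]
eef_rot: [0.979, 0.202, 0.0, 0.002]
ft_force: [0.8, 0.0, -1.3]
width: 1.004
gripper_force: 0.0
```

play_rows --deltas '[{"slide": [6,-3.5,0],"delta_rot": [0,0,3]},{"slide": [11.5,-6.6,0],"delta_rot": [0,0,6]},{"slide": [17,-9.9,0],"delta_rot": [0,0,9]},{"slide": [22.2,-13,0],"delta_rot": [0,0,12]},{"slide": [27.4,-16,0],"delta_rot": [0,0,15]},{"slide": [32.5,-19,0],"delta_rot": [0,0,18]},{"slide": [37.5,-22,0],"delta_rot": [0,0,21]},{"slide": [42.7,-25,0],"delta_rot": [0,0,23.3]},{"slide": [44,-31,0],"delta_rot": [0,0,23.3]},{"slide": [46,-36,0],"delta_rot": [0,0,23.3]},{"slide": [47,-41,0],"delta_rot": [0,0,23.3]},{"slide": [48,-46,0],"delta_rot": [0,0,23.3]}]'

```text
time_s: 3.65
eef_pos: [0.5155, 0.0171, 0.3856]
eef_rot: [1.0, 0.0, 0.0, -0.0]
ft_force: [0.6, 0.1, -0.1]
width: 1.001
gripper_force: 0.0
```

play_rows --deltas '[{"slide": [0,0,0],"delta_rot": [0,0,0]}]'

```text
time_s: 3.78
eef_pos: [0.5152, 0.0203, 0.3859]
eef_rot: [1.0, 0.004, 0.0, -0.001]
ft_force: [-0.2, 0.1, -0.8]
width: 0.999
gripper_force: 0.0
```

play_rows --deltas '[{"slide": [-0.5,-5.5,0],"delta_rot": [0,0,0]},{"slide": [-1,-11,0],"delta_rot": [0,0,0]},{"slide": [-1.5,-16.5,0],"delta_rot": [0,0,0]},{"slide": [-1.5,-21,0],"delta_rot": [0,0,0]},{"slide": [-1.5,-21,0],"delta_rot": [0,0,0]},{"slide": [-1.5,-21,0],"delta_rot": [0,0,0]}]'

```text
time_s: 4.53
eef_pos: [0.5017, 0.2237, 0.3853]
eef_rot: [1.0, -0.001, 0.0, 0.001]
ft_force: [0.0, 0.5, -0.1]
width: 1.001
gripper_force: 0.0
```

Run:
```python
from h import *
w=camera("wrist"); np.savez("w1.npz",mtx=w["mtx"],pose=w["pose"]); print(np.round(get_state()["q"],2),np.round(w["pose"],3).tolist())
for t in ["cartridge","seat","plunger_top","filter"]: print(t,[(np.round(r["location"],3).tolist(),round(r["confidence"],2),np.round(proj(w,r["location"])).tolist()) for r in pinpoint(w,t)[:2]])
print(proj(w,[.4995,.2315,.182]),proj(w,[.531,.125,.085]))
cv2.imwrite("pics/w1.png",w["image"])
```

```text
[-0.36  0.33 -0.16  1.51  0.06  1.3  -2.1 ] [[-0.001, 0.96, 0.281, 0.584], [-1.0, -0.002, 0.002, 0.224], [0.002, -0.281, 0.96, 0.566], [0.0, 0.0, 0.0, 1.0]]
cartridge [([0.497, 0.232, 0.057], 0.86, [251.0, 160.0]), ([0.35, 0.15, 0.001], 0.72, [289.0, 222.0])]
seat [([0.501, 0.229, 0.054], 0.62, [253.0, 158.0])]
plunger_top [([0.537, 0.126, 0.083], 0.67, [312.0, 139.0])]
filter [([0.512, 0.188, -0.002], 0.82, [273.0, 148.0])]
[250.00293893 173.27411798] [312.8741373 143.1055947]
```

View pics/w1.png

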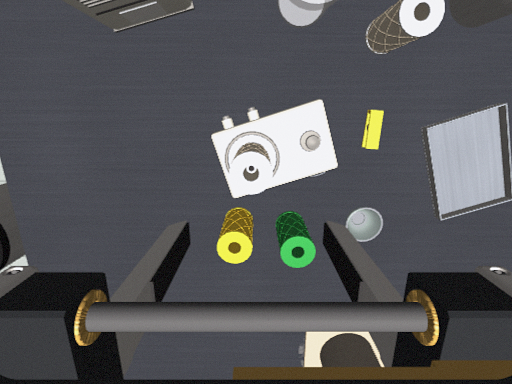

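The wrist view shows the spent cartridge's top at about (251,171) and the plunger head at (311,140.5), both close to the predicted pixels. I'll refine with an ellipse fit.

Run:
```python
from h import *
w=dict(np.load("w1.npz")); im=cv2.imread("pics/w1.png")
s=camera("side");t=camera("top")
def cen(c,z,r,x):  # z height, image circle of outer edge, best match by edge strength
    from scipy.optimize import minimize
    g=cv2.GaussianBlur(cv2.cvtColor(c[1],cv2.COLOR_BGR2GRAY),(0,0),1).astype(np.float32)
    gr=cv2.magnitude(cv2.Sobel(g,5,1,0),cv2.Sobel(g,5,0,1))
    a=np.linspace(0,2*np.pi,90)
    best=max(((np.mean([gr[int(round(v)),int(round(u))] for u,v in (proj(c[0],[x[0]+dx+r*np.cos(k),x[1]+dy+r*np.sin(k),z]) for k in a)]),dx,dy) for dx in np.arange(-.008,.0081,.001) for dy in np.arange(-.008,.0081,.001)))
    return best[0].round(0),np.round([x[0]+best[1],x[1]+best[2]],4)
for n,c in (("w",(w,im)),("t",(t,t["image"])),("s",(s,s["image"]))):
    if n=="w": print(n,"cart",cen(c,.182,.031,(.4995,.2315)))
    print(n,"bore",cen(c,.182,.0115,(.4995,.2315)),"pl",cen(c,.085,.0125,(.531,.125)))
```

```text
w cart (np.float32(194.0), array([0.4995, 0.2305]))
w bore (np.float32(324.0), array([0.4995, 0.2305])) pl (np.float32(141.0), array([0.534, 0.127]))
t bore (np.float32(229.0), array([0.5005, 0.2315])) pl (np.float32(110.0), array([0.532, 0.126]))
s bore (np.float32(286.0), array([0.5005, 0.2305])) pl (np.float32(212.0), array([0.539, 0.133]))
```

play_rows --deltas '[{"slide": [-0.2,-0.7,5],"delta_rot": [0,0,0]},{"slide": [-0.2,-0.7,10],"delta_rot": [0,0,0]},{"slide": [-0.2,-0.7,14],"delta_rot": [0,0,0]},{"slide": [-0.2,-0.7,17],"delta_rot": [0,0,0]},{"slide": [-0.2,-0.7,18],"delta_rot": [0,0,0]},{"slide": [-0.2,-0.7,18],"delta_rot": [0,0,0]},{"slide": [-0.2,-0.7,18],"delta_rot": [0,0,0]}]'

```text
time_s: 5.75
eef_pos: [0.5, 0.2329, 0.2068]
eef_rot: [1.0, -0.0, 0.001, -0.001]
ft_force: [0.4, -0.4, 0.1]
width: 0.999
gripper_force: 0.0
```

play_rows --deltas '[{"slide": [0,0.2,2],"delta_rot": [0,0,0]},{"slide": [0,0.2,4],"delta_rot": [0,0,0]},{"slide": [0,0.2,6],"delta_rot": [0,0,0]},{"slide": [0,0.2,6.6],"delta_rot": [0,0,0]},{"slide": [0,0.2,6.6],"delta_rot": [0,0,0]},{"slide": [0,0.2,6.6],"delta_rot": [0,0,0]}]'

```text
time_s: 6.5
eef_pos: [0.4998, 0.2308, 0.1405]
eef_rot: [1.0, 0.0, 0.001, -0.0]
ft_force: [0.1, 0.5, 0.3]
width: 1.003
gripper_force: 0.0
```

play_rows --deltas '[{"slide": [0,0,0],"delta_rot": [0,0,0]},{"slide": [0,0,0],"delta_rot": [0,0,0]},{"slide": [0,0,0],"delta_rot": [0,0,0]},{"slide": [0,0,0],"delta_rot": [0,0,0]},{"slide": [0,0,0],"delta_rot": [0,0,0]},{"slide": [0,0,0],"delta_rot": [0,0,0]}]' --gripper -1 --force 8

```text
time_s: 7.25
eef_pos: [0.4991, 0.2305, 0.1396]
eef_rot: [1.0, 0.0, 0.0, -0.0]
ft_force: [-0.4, -0.4, -0.0]
width: 0.663
gripper_force: 8.0
```

play_rows --deltas '[{"slide": [0,0,-0.1],"delta_rot": [0,0,0]},{"slide": [0,0,-0.1],"delta_rot": [0,0,0]},{"slide": [0,0,-0.1],"delta_rot": [0,0,0]}]' --force 12

```text
time_s: 7.62
eef_pos: [0.4988, 0.2302, 0.1402]
eef_rot: [1.0, 0.0, -0.0, 0.0]
ft_force: [0.2, -0.4, -2.0]
width: 0.663
gripper_force: 12.0
```

play_rows --deltas '[{"slide": [0,0,-0.1],"delta_rot": [0,0,0]},{"slide": [0,0,-0.15],"delta_rot": [0,0,0]},{"slide": [0,0,-0.15],"delta_rot": [0,0,0]}]'

```text
time_s: 8.0
eef_pos: [0.4986, 0.2302, 0.1412]
eef_rot: [1.0, 0.0, -0.001, 0.0]
ft_force: [1.1, 1.3, -11.6]
width: 0.665
gripper_force: 12.0
```

play_rows --deltas '[{"slide": [0,0,0.1],"delta_rot": [0,0,-5]},{"slide": [0,0,0.1],"delta_rot": [0,0,-10]},{"slide": [0,0,0.1],"delta_rot": [0,0,-15]},{"slide": [0,0,0.1],"delta_rot": [0,0,-20]},{"slide": [0,0,0.1],"delta_rot": [0,0,-20]}]'

```text
time_s: 8.62
eef_pos: [0.499, 0.2301, 0.1411]
eef_rot: [0.985, 0.173, -0.0, 0.0]
ft_force: [-0.3, -0.2, -5.2]
width: 0.665
gripper_force: 12.0
```

play_rows --deltas '[{"slide": [0,0,-0.1],"delta_rot": [0,0,0]},{"slide": [0,0,-0.1],"delta_rot": [0,0,0]},{"slide": [0,0,-0.1],"delta_rot": [0,0,0]}]'

```text
time_s: 9.0
eef_pos: [0.4987, 0.2302, 0.1415]
eef_rot: [0.985, 0.174, -0.0, 0.0]
ft_force: [1.8, 0.8, -12.5]
width: 0.664
gripper_force: 12.0
```

play_rows --deltas '[{"slide": [0,0,0.1],"delta_rot": [0,0,0]},{"slide": [0,0,0.1],"delta_rot": [0,0,-5]},{"slide": [0,0,0.1],"delta_rot": [0,0,-10]},{"slide": [0,0,0.1],"delta_rot": [0,0,-10]},{"slide": [0,0,0],"delta_rot": [0,0,-10]},{"slide": [0,0,0],"delta_rot": [0,0,-10]}]'

```text
time_s: 9.75
eef_pos: [0.499, 0.2304, 0.1419]
eef_rot: [0.966, 0.258, -0.0, 0.0]
ft_force: [0.7, 0.4, -9.6]
width: 0.663
gripper_force: 12.0
```

play_rows --deltas '[{"slide": [0,0,0.1],"delta_rot": [0,0,0]},{"slide": [0,0,0.1],"delta_rot": [0,0,-5]},{"slide": [0,0,0.1],"delta_rot": [0,0,-10]},{"slide": [0,0,0.1],"delta_rot": [0,0,-10]},{"slide": [0,0,0],"delta_rot": [0,0,-10]},{"slide": [0,0,0],"delta_rot": [0,0,-10]}]' --force 15

```text
time_s: 10.5
eef_pos: [0.4993, 0.2306, 0.1423]
eef_rot: [0.94, 0.342, 0.0, 0.0]
ft_force: [0.5, 0.3, -2.8]
width: 0.663
gripper_force: 15.0
```

play_rows --deltas '[{"slide": [0,0,-0.1],"delta_rot": [0,0,0]},{"slide": [0,0,-0.15],"delta_rot": [0,0,0]},{"slide": [0,0,-0.15],"delta_rot": [0,0,0]}]'

```text
time_s: 10.88
eef_pos: [0.4991, 0.2305, 0.1435]
eef_rot: [0.94, 0.342, 0.0, -0.0]
ft_force: [0.5, 0.3, -2.0]
width: 0.664
gripper_force: 15.0
```

play_rows --deltas '[{"slide": [0,0,0],"delta_rot": [0,0,-3]},{"slide": [0,0,-0.3],"delta_rot": [0,0,-3]},{"slide": [0,0,-0.6],"delta_rot": [0,0,-3]},{"slide": [0,0,-0.9],"delta_rot": [0,0,-3]},{"slide": [0,0,-1.2],"delta_rot": [0,0,-3]}]'

```text
time_s: 11.5
eef_pos: [0.4991, 0.2305, 0.1558]
eef_rot: [0.93, 0.366, 0.0, 0.0]
ft_force: [-0.0, 0.2, -2.6]
width: 0.664
gripper_force: 15.0
```

play_rows --deltas '[{"slide": [0,0,-1],"delta_rot": [0,0,0]},{"slide": [0,0,-2.5],"delta_rot": [0,0,0]},{"slide": [0,0,-4],"delta_rot": [0,0,0]},{"slide": [0,0,-5.5],"delta_rot": [0,0,0]},{"slide": [0,0,-7],"delta_rot": [0,0,0]},{"slide": [0,0,-8.5],"delta_rot": [0,0,0]},{"slide": [0,0,-10],"delta_rot": [0,0,0]},{"slide": [0,0,-11.5],"delta_rot": [0,0,0]},{"slide": [0,0,-13],"delta_rot": [0,0,0]},{"slide": [0,0,-13],"delta_rot": [0,0,0]}]'

```text
time_s: 12.75
eef_pos: [0.4997, 0.2309, 0.2868]
eef_rot: [0.93, 0.367, 0.001, -0.0]
ft_force: [1.0, 0.6, -3.2]
width: 0.662
gripper_force: 15.0
```

Run:
```python
from h import *
s=camera("side");t=camera("top"); print(np.round(get_state()["ft_force"],1))
for c in (s,t):
  for n in ("tray_in","cartridge_foot"): print(n,[(np.round(r["location"],3).tolist(),round(r["confidence"],2)) for r in pinpoint(c,n)[:3]])
cv2.imwrite("pics/d.png",np.hstack([cv2.resize(s["image"][120:320,180:400],None,fx=1.7,fy=1.7),cv2.resize(t["image"][150:350,130:370],None,fx=1.7,fy=1.7)]))
```

```text
[-0.3 -0.3 -3.1]
tray_in []
cartridge_foot [([0.346, 0.157, -0.001], 0.84), ([0.357, 0.266, -0.004], 0.82), ([0.501, 0.233, 0.205], 0.65)]
tray_in [([0.479, -0.201, -0.001], 0.62)]
cartridge_foot [([0.343, 0.152, 0.002], 0.79), ([0.355, 0.261, -0.005], 0.69), ([0.502, 0.228, 0.204], 0.64)]
```

View pics/d.png

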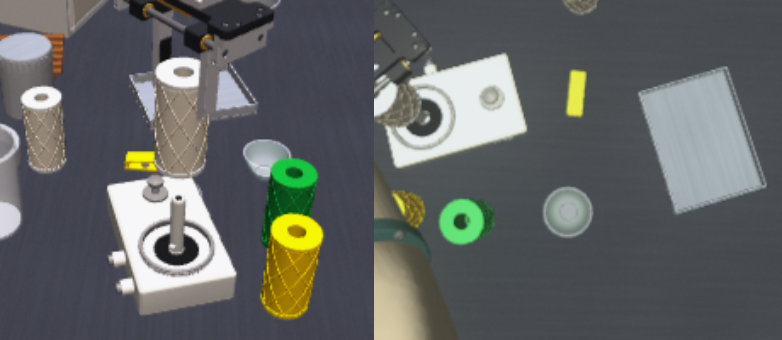

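play_rows --deltas '[{"slide": [-2,2,0],"delta_rot": [0,0,0]},{"slide": [-5,4.9,0],"delta_rot": [0,0,0]},{"slide": [-8.5,8.4,0],"delta_rot": [0,0,0]},{"slide": [-12,11.8,0],"delta_rot": [0,0,0]},{"slide": [-15.5,15.3,0],"delta_rot": [0,0,0]},{"slide": [-19,18.7,0],"delta_rot": [0,0,0]},{"slide": [-22.5,22.1,0],"delta_rot": [0,0,0]},{"slide": [-26,25.6,0],"delta_rot": [0,0,0]},{"slide": [-29,28.5,0],"delta_rot": [0,0,0]},{"slide": [-30.9,30.4,0],"delta_rot": [0,0,0]},{"slide": [-30.9,30.4,0],"delta_rot": [0,0,0]}]'

```text
time_s: 14.42
eef_pos: [0.4797, -0.2051, 0.2849]
eef_rot: [0.931, 0.364, -0.001, 0.0]
ft_force: [-0.1, 0.4, -2.8]
width: 0.661
gripper_force: 15.0
```

play_rows --deltas '[{"slide": [0,0,3],"delta_rot": [0,0,0]},{"slide": [0,0,6],"delta_rot": [0,0,0]},{"slide": [0,0,9],"delta_rot": [0,0,0]},{"slide": [0,0,12],"delta_rot": [0,0,0]},{"slide": [0,0,15],"delta_rot": [0,0,0]},{"slide": [0,0,17],"delta_rot": [0,0,0]},{"slide": [0,0,18],"delta_rot": [0,0,0]},{"slide": [0,0,18.5],"delta_rot": [0,0,0]},{"slide": [0,0,18.5],"delta_rot": [0,0,0]},{"slide": [0,0,18.5],"delta_rot": [0,0,0]}]'

```text
time_s: 15.68
eef_pos: [0.481, -0.2028, 0.1012]
eef_rot: [0.93, 0.367, 0.001, 0.0]
ft_force: [0.1, 1.2, -2.3]
width: 0.662
gripper_force: 15.0
```

Foot should be about 12 mm above the floor; lower slowly.

play_rows --deltas '[{"slide": [0,0,0.3],"delta_rot": [0,0,0]},{"slide": [0,0,0.6],"delta_rot": [0,0,0]},{"slide": [0,0,0.9],"delta_rot": [0,0,0]},{"slide": [0,0,1.0],"delta_rot": [0,0,0]},{"slide": [0,0,1.1],"delta_rot": [0,0,0]},{"slide": [0,0,1.1],"delta_rot": [0,0,0]}]'

```text
time_s: 16.42
eef_pos: [0.4804, -0.2026, 0.0894]
eef_rot: [0.93, 0.367, 0.0, -0.0]
ft_force: [-0.2, -0.3, -3.2]
width: 0.663
gripper_force: 15.0
```

play_rows --deltas '[{"slide": [0,0,0.1],"delta_rot": [0,0,0]},{"slide": [0,0,0.2],"delta_rot": [0,0,0]},{"slide": [0,0,0.2],"delta_rot": [0,0,0]}]'

```text
time_s: 16.8
eef_pos: [0.4805, -0.2026, 0.0876]
eef_rot: [0.93, 0.367, 0.0, 0.0]
ft_force: [-0.7, -0.2, -0.7]
width: 0.664
gripper_force: 15.0
```

play_rows --deltas '[{"slide": [0,0,0.05],"delta_rot": [0,0,0]},{"slide": [0,0,0.05],"delta_rot": [0,0,0]},{"slide": [0,0,0.05],"delta_rot": [0,0,0]}]'

```text
time_s: 17.18
eef_pos: [0.4806, -0.2025, 0.0876]
eef_rot: [0.93, 0.367, 0.0, 0.0]
ft_force: [-1.0, 1.4, 5.9]
width: 0.657
gripper_force: 15.0
```

play_rows --deltas '[{"slide": [0,0,0],"delta_rot": [0,0,0]},{"slide": [0,0,0],"delta_rot": [0,0,0]},{"slide": [0,0,0],"delta_rot": [0,0,0]},{"slide": [0,0,0],"delta_rot": [0,0,0]},{"slide": [0,0,0],"delta_rot": [0,0,0]},{"slide": [0,0,-2],"delta_rot": [0,0,0]},{"slide": [0,0,-6],"delta_rot": [0,0,0]},{"slide": [0,0,-10],"delta_rot": [0,0,0]},{"slide": [0,0,-14],"delta_rot": [0,0,0]},{"slide": [0,0,-14],"delta_rot": [0,0,0]}]' --gripper 1

```text
time_s: 18.42
eef_pos: [0.4824, -0.2033, 0.2299]
eef_rot: [0.93, 0.366, 0.002, 0.002]
ft_force: [-0.3, 0.8, 0.2]
width: 1.001
gripper_force: 0.0
```

play_rows --deltas '[{"slide": [3,-2.4,0],"delta_rot": [0,0,0]},{"slide": [7,-5.6,0],"delta_rot": [0,0,0]},{"slide": [11,-8.7,0],"delta_rot": [0,0,0]},{"slide": [15,-11.9,0],"delta_rot": [0,0,0]},{"slide": [19,-15,0],"delta_rot": [0,0,0]},{"slide": [23,-18.2,0],"delta_rot": [0,0,0]},{"slide": [26.1,-20.7,0],"delta_rot": [0,0,0]},{"slide": [26.1,-20.7,0],"delta_rot": [0,0,0]},{"slide": [26.1,-20.7,0],"delta_rot": [0,0,0]},{"slide": [26.1,-20.7,0],"delta_rot": [0,0,0]}]' --gripper -1 --force 20

```text
time_s: 19.68
eef_pos: [0.5299, 0.1248, 0.2265]
eef_rot: [0.931, 0.365, -0.001, 0.0]
ft_force: [-0.8, -0.3, -0.6]
width: 0.007
gripper_force: 0.0
```

Run:
```python
from h import *
s=camera("side");t=camera("top");w=camera("wrist")
for c in (s,t,w):
  for n in ("plunger_top","seat","cartridge_foot","tray_in"): print(n,[(np.round(r["location"],3).tolist(),round(r["confidence"],2)) for r in pinpoint(c,n)[:4]])
a=cv2.resize(s["image"][110:310,180:380],(400,400));b=cv2.resize(t["image"][130:330,170:370],(400,400))
cv2.imwrite("pics/e.png",np.hstack([a,b]))
```

```text
plunger_top [([0.529, 0.128, 0.085], 0.58)]
seat [([0.5, 0.234, 0.056], 0.57)]
cartridge_foot [([0.342, 0.154, -0.001], 0.77), ([0.48, -0.202, 0.003], 0.76), ([0.357, 0.266, -0.004], 0.59)]
tray_in [([0.486, -0.203, 0.005], 0.58)]
plunger_top []
seat []
cartridge_foot [([0.481, -0.204, 0.004], 0.98)]
tray_in [([0.48, -0.204, -0.001], 0.73)]
plunger_top [([0.536, 0.126, 0.085], 0.79)]
seat [([0.499, 0.232, 0.056], 0.89)]
cartridge_foot [([0.356, 0.26, -0.002], 0.95), ([0.347, 0.156, 0.0], 0.8)]
tray_in [([0.516, 0.189, 0.001], 0.43)]
```

View pics/e.png

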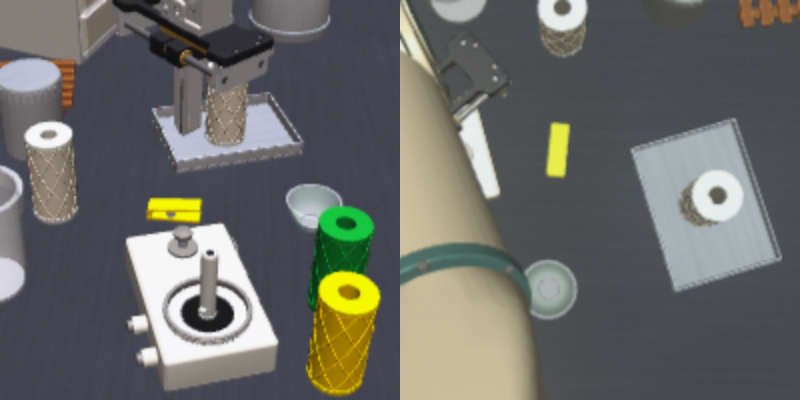

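The cartridge stands upright in the tray (left crop 225,110; right 717,195). The plunger head is free below the closed fingers. Descending.

play_rows --deltas '[{"slide": [0.2,0.1,4],"delta_rot": [0,0,0]},{"slide": [0.2,0.1,8],"delta_rot": [0,0,0]},{"slide": [0.2,0.1,11],"delta_rot": [0,0,0]},{"slide": [0.2,0.1,12.5],"delta_rot": [0,0,0]},{"slide": [0.2,0.1,13.5],"delta_rot": [0,0,0]},{"slide": [0.2,0.1,13.5],"delta_rot": [0,0,0]},{"slide": [0.2,0.1,13.5],"delta_rot": [0,0,0]}]'

```text
time_s: 21.3
eef_pos: [0.533, 0.1276, 0.0929]
eef_rot: [0.93, 0.367, 0.001, 0.0]
ft_force: [0.3, 0.1, 0.8]
width: 0.002
gripper_force: 0.0
```

play_rows --deltas '[{"slide": [0,0,0.4],"delta_rot": [0,0,0]},{"slide": [0,0,0.8],"delta_rot": [0,0,0]},{"slide": [0,0,1.1],"delta_rot": [0,0,0]},{"slide": [0,0,1.3],"delta_rot": [0,0,0]},{"slide": [0,0,1.4],"delta_rot": [0,0,0]},{"slide": [0,0,1.4],"delta_rot": [0,0,0]}]'

```text
time_s: 22.05
eef_pos: [0.5326, 0.1274, 0.0782]
eef_rot: [0.93, 0.367, 0.0, 0.0]
ft_force: [1.0, -0.5, 5.2]
width: 0.005
gripper_force: 2.2
```

play_rows --deltas '[{"slide": [0,0,0.15],"delta_rot": [0,0,0]},{"slide": [0,0,0.3],"delta_rot": [0,0,0]},{"slide": [0,0,0.4],"delta_rot": [0,0,0]},{"slide": [0,0,0.4],"delta_rot": [0,0,0]},{"slide": [0,0,0.4],"delta_rot": [0,0,0]}]'

```text
time_s: 22.68
eef_pos: [0.5327, 0.1274, 0.0747]
eef_rot: [0.93, 0.367, 0.001, 0.0]
ft_force: [-0.3, -1.9, 9.4]
width: 0.002
gripper_force: 4.9
```

play_rows --deltas '[{"slide": [0,0,0.05],"delta_rot": [0,0,0]},{"slide": [0,0,0.08],"delta_rot": [0,0,0]},{"slide": [0,0,0.08],"delta_rot": [0,0,0]},{"slide": [0,0,0.08],"delta_rot": [0,0,0]}]'

```text
time_s: 23.18
eef_pos: [0.5327, 0.1275, 0.0745]
eef_rot: [0.93, 0.367, 0.001, 0.0]
ft_force: [-1.4, -1.0, 15.4]
width: 0.005
gripper_force: 7.6
```

play_rows --deltas '[{"slide": [0,0,-1],"delta_rot": [0,0,0]},{"slide": [0,0,-3],"delta_rot": [0,0,0]},{"slide": [0,0,-7],"delta_rot": [0,0,0]},{"slide": [0,0,-12],"delta_rot": [0,0,0]},{"slide": [0,0,-16],"delta_rot": [0,0,0]},{"slide": [0,0,-16],"delta_rot": [0,0,0]},{"slide": [0,0,-16],"delta_rot": [0,0,0]}]'

```text
time_s: 24.05
eef_pos: [0.5312, 0.1269, 0.2321]
eef_rot: [0.93, 0.367, -0.001, -0.0]
ft_force: [-0.3, 0.4, 0.3]
width: 0.005
gripper_force: 0.0
```

Run:
```python
from h import *
s=camera("side");w=camera("wrist");t=camera("top")
for c in (s,t,w):
  for n in ("plunger_top","cartridge_foot","tray_in","new_cartridge","bowl","canister","ramekin","clip"): print(n,[(np.round(r["location"],3).tolist(),round(r["confidence"],2)) for r in pinpoint(c,n)[:3]])
cv2.imwrite("pics/f.png",cv2.resize(s["image"][110:310,180:380],(500,500)))
```

```text
plunger_top [([0.5, 0.232, 0.057], 0.7), ([0.531, 0.126, 0.082], 0.51)]
cartridge_foot [([0.476, -0.201, 0.006], 0.8), ([0.341, 0.152, -0.002], 0.58)]
tray_in [([0.483, -0.206, 0.003], 0.58), ([0.532, 0.129, 0.086], 0.26)]
new_cartridge [([0.717, -0.009, -0.0], 0.65)]
bowl [([0.771, 0.143, -0.002], 0.8)]
canister [([0.772, -0.166, 0.0], 0.72), ([0.48, -0.205, 0.004], 0.26)]
ramekin [([0.364, 0.009, -0.001], 0.73), ([0.481, -0.204, 0.003], 0.44)]
clip [([0.547, -0.007, -0.003], 0.54)]
plunger_top []
cartridge_foot [([0.484, -0.206, 0.003], 0.6)]
tray_in [([0.483, -0.204, -0.003], 0.81)]
new_cartridge [([0.716, -0.003, 0.003], 0.88)]
bowl [([0.771, 0.147, -0.0], 0.9)]
canister [([0.773, -0.161, -0.0], 0.84)]
ramekin [([0.363, 0.005, 0.002], 0.85)]
clip [([0.548, -0.004, -0.003], 0.72)]
plunger_top [([0.537, 0.129, 0.084], 0.53)]
cartridge_foot [([0.356, 0.261, -0.002], 0.79), ([0.484, -0.202, 0.004], 0.75), ([0.344, 0.152, -0.002], 0.68)]
tray_in [([0.771, 0.142, -0.0], 0.25)]
new_cartridge [([0.714, -0.005, -0.001], 0.56)]
bowl [([0.771, 0.14, -0.0], 0.71)]
canister [([0.778, -0.166, 0.001], 0.6)]
ramekin []
clip [([0.55, -0.003, 0.001], 0.59)]
```

View pics/f.png

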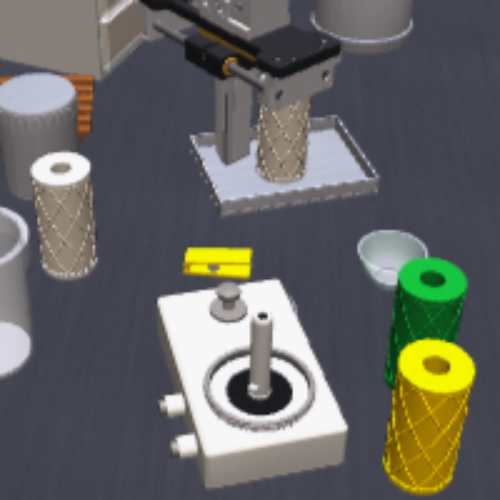

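The plunger hit its stop: force rose to 15 N while the tool sank only 0.2 mm. It is back up at (228,298). The cartridge stands in the tray at (283,140), the other things have not moved, and the arm touches nothing.

```bash
python3 -c "from workcell import *; print(job_done())"
```

```text
the job is handed in; nothing more can be done
None
```

The job is handed in; no verdict came back. The spent cartridge came free after turning about 40° and now stands upright in the tray, the reset plunger was pressed to its stop and is back up, and nothing else moved.

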